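# Seat the tube block on the thermal shaker

## Robot

A 7-joint arm with a two-finger parallel gripper is mounted at the origin on the work surface. World frame = base frame: x ahead of the robot, y to its left, z up, the work surface at z = 0. Lengths are in m, angles in rad, forces in N, time in s.
With the tool pointing down it reaches from about 0.4 to 0.875 m from the base axis. Payload 19.3 kg.
Tool frame: the origin (TCP) lies at the very end of the fingers, on their centre line; the grasp point (between the pads) lies 19 mm behind it; x points along the fingers, y is the direction in which the jaws open and shut, and the axes are right-handed (so a half turn about x gives the same grasp; the last joint's range is limited). The gripper opens to 85 mm and grips with 20 to 120 N. Pads are 22 mm wide; open, the fingers measure 114 mm over their backs; the gripper's body (76 mm by 85 mm) begins 54 mm behind the grasp point. The pads swing forward as they close: fully open they stand 13 mm farther back than shut.
Start: joints at [-1.389, 0.521, -0.036, 1.599, 0.021, 1.021, -0.113], TCP at [0.156, 0.605, 0.231] pointing down, gripper open.
Joint ranges: [-2.91, 2.91], [-0.3, 2.13], [-1.5, 1.42], [0.17, 2.43], [-1.26, 4.41], [0.16, 1.93], [-2.52, 2.52]. Speed limits (rad/s): [1.89, 1.89, 2.39, 2.39, 3.01, 3.01, 3.01].

## Interface

Orientations are given as [roll, pitch, yaw] about the fixed x, y, z axes, in that order (R = Rz(yaw) Ry(pitch) Rx(roll)).
In Python, from workcell import bot, grab_frame, job_done gives the robot as it stands.
- The arm moves only by the shell command python3 -m pendant 'ROWS' [OPENING] [FORCE]. ROWS is JSON, a list of rows, each a list of 4 numbers: the shift along the tool's x, y, z in mm, then the turn about the tool's x in degrees. A call has 1 to 12 rows; each row shifts and turns the commanded pose from where the row before left it, along the tool's axes as they then stand; what a row does not reach is not made up. A row lasts 1/8 s, in which the tool goes at most 62.5 mm and 10.7 degrees, less where a joint would pass 70% of its speed; a pose out of reach is approached as far as the arm can. A call is refused whole if a number of a shift passes 62.5 or a number of a turn 10.7, either way. A call with a gripper value outside its range is refused whole. OPENING is the opening, from -1 (shut) to 1 (fully open), set as the call begins (- or left out, the last holds). The fingers move at their own pace and stop on an object; FORCE is the grip in N (left out, the last holds). Time passes only in rows, so rows that do not move let the fingers close. It gives the time, the measured TCP pose, the force and the opening at its end, in the units of the state.
- bot.observe(): the state, without advancing time (a new reading comes with each control period).
- grab_frame(name): name is "side" or "top"; returns a dict with "img" (400x640x3 uint8, red, green, blue), "fovy" (degrees; the focal length in pixels is half the picture's height over the tangent of half this angle, whatever the lens; pixels are square), "cx", "cy" (the principal point, pixels), "k1" (the pictures are not rectified: a ray, as slopes to the right and down, at radius r is drawn at 1 + k1 r^2 times it, then the intrinsics apply), "R" (3x3) and "t" (3): a world point X has camera coordinates R X + t. Camera axes: x right, y down, z forward; pixel columns grow to the right and rows downward; lengths in m; the calibration is good to about 2 mm. A picture is of the moment at which its call begins. There is no depth.
- job_done(): hands the job in, once; it reports no verdict.
The state is a dict: "clock": time; "qpos": joint angles; "qd": joint speeds; "joint_efforts": joint torques, N m; "position": TCP position; "tool_rot": TCP orientation; "force": force on the tool from outside, world axes, zero at the start; "moment": the same for the moment, N m; "grip_width": finger opening in m.
Only numpy, scipy, OpenCV 4.12 (cv2) and the standard library are available. Lean on these libraries where they do the work, as an engineer would, in place of code of your own. Each camera call takes 0.05 s, during which the arm holds its last target.

## Task

Fit the short fifteen-well aluminium tube block on the thermal shaker's bed: bring it upright up against the two rear stops about a centimetre to one side of its place, low enough for the stops to catch it, and slide it along them until its hidden hole drops over the locating pin. Then press it down against the sprung contact plate until it is fully home on the bed, square to the stops, and finish while still holding it pressed home with the gripper, so that I can do up the clamp screw. Leave everything else on the bench where it stands.

Things in the scene. Friction and masses are not known exactly. Their poses are not given: they have to be found in the camera images.
- tube_block: the block to fit: plain aluminium, 58 (its x) x 90 (y) x 50 mm high, about 0.55 kg, 15 small wells (3 x 5, 11 mm wide) in its top; starts upright on the bench. Origin: centre of its underside, z up. There the underside has a blind round hole 12 mm wide, 18 mm deep. It fits either way round (half turn about z). Grip it across its 58 mm sides.
- tall_block: bystander: a similar block for large tubes, same footprint 58 x 90 mm but 72 mm high, with 6 large wells (2 x 3, 18 mm wide). Origin: centre of its underside. The two blocks may stand either side of the shaker.
- shaker: thermal shaker, fixed: white housing, x -150 to +110, y +-127 mm. Origin: at bench height under its bed's centre; z up, x to its rear, y along the stops. The flat aluminium bed on top, 135 (x) x 196 (y) mm, is 95 mm above the bench. In place the block is centred on the bed, its length along y. A clamp screw stands at the bed's +y end, its tip 70 mm from the bed's centre, 22 mm high.
- pin (a point): point on the axis of the locating pin, level with the bed's top face (95 mm above the bench), at the centre of the bed; axes as the shaker's. The pin is 10 mm wide and stands 13 mm above the bed; above 9 mm it tapers to a 5 mm flat nose. With the block home its origin is at this point.
- rear_stops: two steel rear stops fixed on the bed behind the block's place: upright tabs 14 mm wide (y), centred 36 mm either side of the pin, tops 22 mm above the bed, front faces 30 mm behind the pin (shaker's +x), which leaves the seated block 1 mm of play. They also catch a block that rides on the pin's nose, 13 mm up. Origin: same as pin.
- contact_plate (a joint): sprung steel contact plate round the pin, 44 (x) x 76 (y) mm. Value: how far it is pressed down, m: 0 free, its top 6 mm above the bed; 0.006 level with the bed, block home (the bed then stops the block). It pushes up with about 9 N free and 15 N at 0.006: it carries the block's weight 6 mm up, and the block needs a further push of about 10 N to stay home.
- dish_lower: bystander: Petri dish 93 mm wide, 15 mm high, on the bench under another one. Origin: centre of its underside
- dish_upper: bystander: the Petri dish on top of it, same size. Origin: centre of its underside
- tube_rack: bystander: aluminium rack of test tubes, 80 (x) x 200 (y) mm, 116 mm high to the tube caps. Origin: centre of its underside
- timer: bystander: flat white timer 60 x 66 x 18 mm. Origin: centre of its underside
- marker: bystander: marker pen 130 mm long (its x), 13 mm thick. Origin: centre of its underside
- hex_key: bystander: T-handled hex key 115 mm long (its x), 80 mm wide handle, 12 mm high. Origin: on its shaft, at bench height
Mind the look-alikes: they are no part of the job. Leave any pink look-alike of the tube_block alone.

How it is judged:
On the way, in this order (a step that is already met when the one before it is completed fails the run):
1. the block, upright and low over the bed, touches the rear stops with its hole at least 4 mm to one side of the pin (contact force between tube_block and rear_stops above 0.3 N and z of tube_block in the frame of pin below 0.022 m and angle between tube_block's own z axis and vertical below 0.12 rad and angle between the y axis of tube_block and the y axis of pin, either way round below 0.15 rad and horizontal distance between tube_block and pin between 0.004 and 0.04 m), for 0.1 s.
2. the block has dropped over the pin (horizontal distance between tube_block and pin below 0.003 m and z of tube_block in the frame of pin below 0.009 m), for 0.1 s.
At the end, for the whole second after the job is handed in: the tube block is over the pin (within 2.5 mm), its underside within 2 mm of the bed, upright within 0.03 rad and square to the stops within 0.06 rad, the contact plate pressed down more than 4 mm, at rest, and the fingers still hold it there (more than 3 N) (horizontal distance between tube_block and pin below 0.0025 m and z of tube_block in the frame of pin below 0.002 m and value of joint contact_plate above 0.004 m and angle between tube_block's own z axis and vertical below 0.03 rad and angle between the y axis of tube_block and the y axis of pin, either way round below 0.06 rad and contact force between the fingers and tube_block above 3 N and linear speed of tube_block below 0.01 m/s); the arm keeps its last pose, push and grip.
It fails at once if a bystander was moved more than 25 mm (distance of any of tall_block, dish_lower, dish_upper, tube_rack, timer, marker, hex_key from where it was at the start of the episode above 0.025 m).
It also fails if it takes over 59 s, if anything falls off the work surface, if the arm or the gripper's body presses on something with over 40 N, if the wrist force passes 120 N, or if a joint passes its speed limit or range.

## Working session

There is one attempt and no reset: what is moved stays moved. The work goes in short steps, Python scripts to look and compute and a shell command to move; the robot and the scene stay as the last step left them, time stands still between calls to the robot, and variables do not carry over. Pictures are saved under pics/ and viewed, and the job is handed in when it is done.

```bash
ls; mkdir -p pics
python3 - <<'E'
from workcell import bot, grab_frame
import cv2,json,numpy as np
for n in("side","top"):
    f=grab_frame(n); cv2.imwrite(f"pics/{n}0.png",f["img"][:,:,::-1])
    print(n,{k:(v.tolist() if hasattr(v,'tolist') else v) for k,v in f.items() if k!="img"})
s=bot.observe();print(s["clock"],s["position"],s["tool_rot"],s["force"],s["grip_width"])
E
```

```text
pics
side {'fovy': 43.85110014437504, 'cx': 319.27792405786937, 'cy': 204.62879414013233, 'k1': 0.04434470221766057, 'R': [[0.9450435845346606, -0.326944006316745, -0.0004899626888297592], [-0.2248552560351528, -0.6488629488197887, -0.7269229584228679], [0.23734518567530732, 0.6870840489943314, -0.6867188452738932]], 't': [-0.4455699311513569, 0.1665981936433238, 1.30457089979011]}
top {'fovy': 45.32956495919776, 'cx': 312.99830284192615, 'cy': 200.32740969035987, 'k1': -0.06123674238929006, 'R': [[0.01865432357224855, -0.9998070326227675, 0.006157412615579329], [-0.9916044997860824, -0.019288726842989476, -0.1278611004988209], [0.12795519612760908, -0.0037205557156392566, -0.9917729706183326]], 't': [-0.013766299601711133, 0.4664315784676951, 1.4140856308731273]}
0.1 [0.15567362 0.60500431 0.23079417] [-1.49694106  1.56977514 -1.74875881] [-0.32487317  0.37325725 -0.02718827] 0.08565466390775316
```

View pics/side0.png

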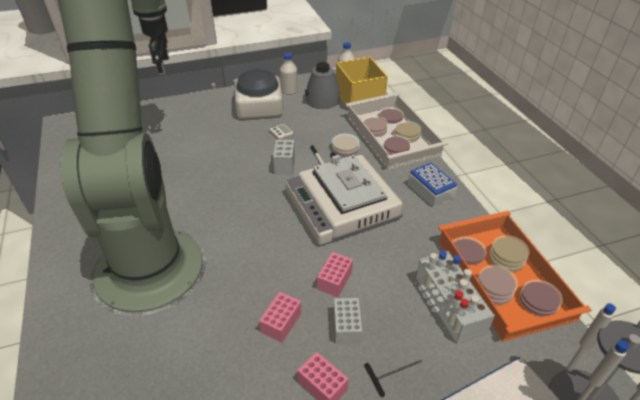

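View pics/top0.png

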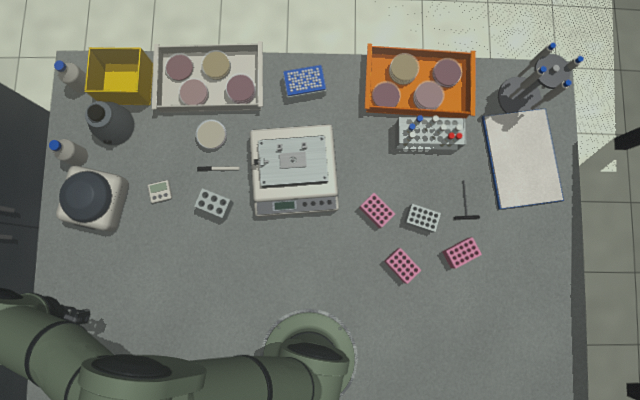

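```bash
cat > h.py <<'E'
import numpy as np,cv2
from workcell import bot,grab_frame
def cam(f):
    F=f["img"].shape[0]/2/np.tan(np.radians(f["fovy"])/2)
    return F,f["cx"],f["cy"],f["k1"],np.array(f["R"]),np.array(f["t"])
def proj(f,X):
    F,cx,cy,k,R,t=cam(f); c=np.atleast_2d(X)@R.T+t; s=c[:,:2]/c[:,2:]
    s=s*(1+k*(s**2).sum(1,keepdims=True)); return s*F+[cx,cy]
def ray(f,p):
    F,cx,cy,k,R,t=cam(f); d=(np.array(p,float)-[cx,cy])/F; s=d.copy()
    for _ in range(20): s=d/(1+k*(s@s))
    return -R.T@t, R.T@np.array([s[0],s[1],1])
def onz(f,p,z):
    o,d=ray(f,p); return o+d*(z-o[2])/d[2]
def crop(f,name,x0,y0,w,h,s):
    im=f["img"][y0:y0+h,x0:x0+w,::-1]; im=cv2.resize(im,None,fx=s,fy=s,interpolation=cv2.INTER_CUBIC)
    cv2.imwrite(name,im)
def box(x,y,yaw,hx,hy,z,cx=0,cy=0):
    c,s=np.cos(yaw),np.sin(yaw); P=np.array([[cx-hx,cy-hy],[cx-hx,cy+hy],[cx+hx,cy+hy],[cx+hx,cy-hy]])
    return np.c_[P@np.array([[c,s],[-s,c]])+[x,y],np.full(4,z)]
def w2(x,y,yaw,P):
    P=np.atleast_2d(np.array(P,float));c,s=np.cos(yaw),np.sin(yaw)
    return np.c_[P[:,:2]@np.array([[c,s],[-s,c]])+[x,y],P[:,2]]
E
python3 - <<'E'
from h import *
import pickle
fs={n:grab_frame(n) for n in("side","top")}
pickle.dump(fs,open("f0.pkl","wb"))
crop(fs["top"],"pics/t_sh.png",240,115,110,110,5.4)
crop(fs["top"],"pics/t_bl.png",395,190,60,55,10)
crop(fs["side"],"pics/s_sh.png",280,140,130,110,5.4)
crop(fs["side"],"pics/s_bl.png",315,285,65,65,9)
E
```

```text
(no output)
```

View pics/t_sh.png

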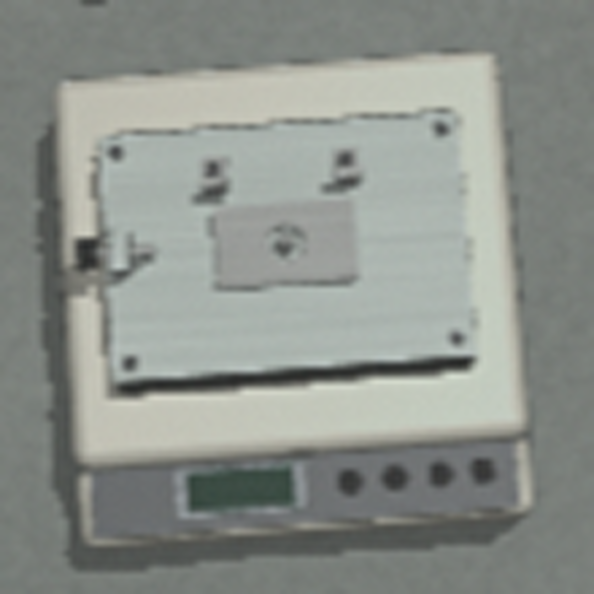

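View pics/t_bl.png

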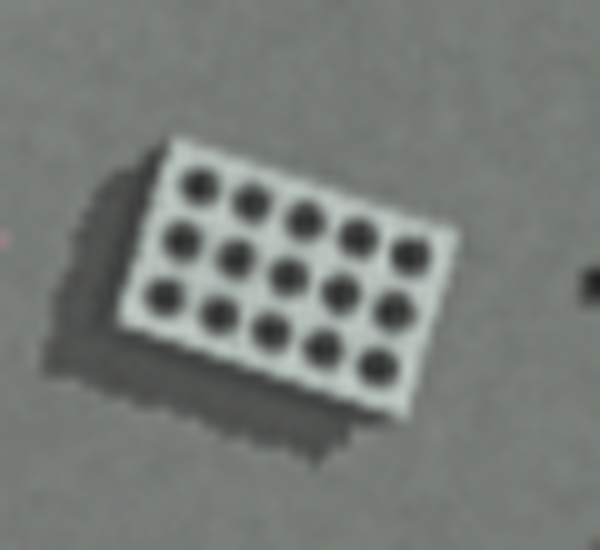

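View pics/s_sh.png

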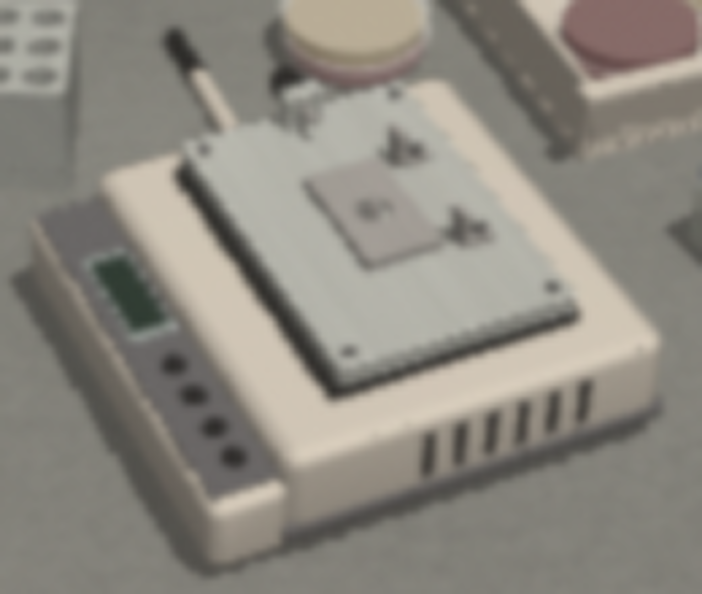

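View pics/s_bl.png

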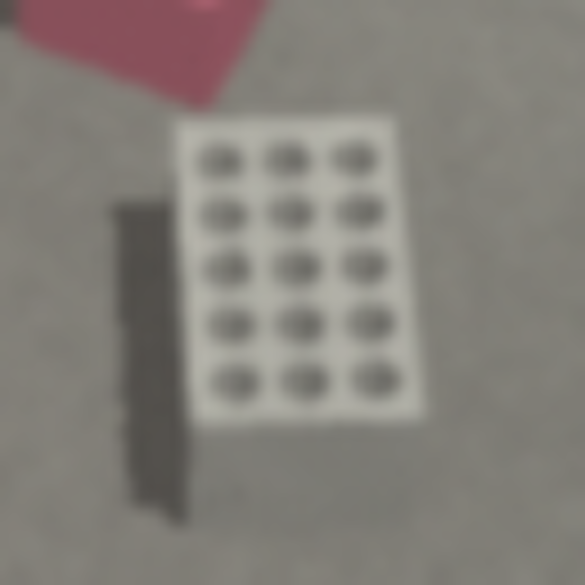

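```bash
cat > fit.py <<'E'
from h import *
import pickle
from scipy.optimize import least_squares
fs=pickle.load(open("f0.pkl","rb"))
def o(P,x0,y0,s): return np.array([x0,y0])+(np.array(P,float)+.5)/s-.5
# world order
def fit(obs,x0,name):
    def r(q,only=None):
        return np.concatenate([ (proj(fs[c],w2(*q,L))-P).ravel() for c,P,L in obs if only in(None,c)])
    for only in(None,"top","side"):
        s=least_squares(r,x0,args=(only,),loss="soft_l1"); print(name,only,s.x.round(4),"rms",np.sqrt((r(s.x,only)**2).mean()).round(2))
L=[[.029,.045,.05],[.029,-.045,.05],[-.029,-.045,.05],[-.029,.045,.05]]
bt=o([(172,137),(458,232),(408,415),(118,325)],395,190,10)
bs=o([(395,118),(425,415),(190,420),(177,120)],315,285,9)
fit([("top",bt,L),("side",bs,L)],[.5,-.28,-.3],"block")
B=[[.0675,.098,.095],[.0675,-.098,.095],[-.0675,-.098,.095],[-.0675,.098,.095]]
H=[[.022,.038,.101],[.022,-.038,.101],[-.022,-.038,.101],[-.022,.038,.101]]
fit([("top",o([(98,137),(455,110),(475,355),(115,380)],240,115,5.4),B),("top",o([(212,208),(353,203),(357,278),(217,290)],240,115,5.4),H),
 ("side",o([(340,378),(577,305),(182,165)],280,140,5.4),[B[2],B[1],B[3]]),
 ("side",o([(305,183),(445,243),(370,270)],280,140,5.4),[H[3],H[1],H[2]])],[.65,.05,0.05],"shaker")
E
python3 fit.py
```

```text
block None [ 0.4231 -0.3335 -0.3052] rms 0.74
block top [ 0.4197 -0.3342 -0.2903] rms 0.13
block side [ 0.4249 -0.3327 -0.314 ] rms 0.12
shaker None [0.5767 0.056  0.0999] rms 0.9
shaker top [0.5751 0.0574 0.0936] rms 0.34
shaker side [0.5784 0.0529 0.0916] rms 0.84
```

```bash
cat >> h.py <<'E'
from scipy.spatial.transform import Rotation as Rn
def st():
    s=bot.observe(); R=Rn.from_euler("xyz",s["tool_rot"]).as_matrix()
    print("t",round(s["clock"],2),"pos",np.round(s["position"],4),"q",np.round(s["qpos"],2),"F",np.round(s["force"],1),"M",np.round(s["moment"],2),"w",round(s["grip_width"],4))
    print("toolx",R[:,0].round(3),"ty yaw(rad)",np.arctan2(R[1,1],R[0,1]).round(4))
    return s,R
def plan(target,ytool):
    """mm in tool axes and turn deg to reach target with tool y along yaw ytool (mod pi)"""
    s,R=st(); d=R.T@(np.array(target)-s["position"])*1000
    a=np.arctan2(R[1,1],R[0,1]); da=np.arctan2(np.sin(ytool-a),np.cos(ytool-a))
    print("shift mm",d.round(1),"turn deg",np.degrees(-da).round(2),"or",np.degrees(-da-np.sign(-da)*np.pi).round(2))
E
python3 -c "
from h import *
plan([.5,.25,.25],-.3);plan([.422,-.333,.25],-.3)"
```

```text
t 0.2 pos [0.1557 0.6051 0.2309] q [-1.39  0.52 -0.04  1.6   0.02  1.02 -0.11] F [-0.7  0.2 -0.2] M [ 0.03  0.03 -0.02] w 0.0857
toolx [-0.    -0.001 -1.   ] ty yaw(rad) 1.319
shift mm [ -18.9 -258.1  421.9] turn deg 92.76 or -87.24
t 0.2 pos [0.1557 0.6051 0.2309] q [-1.39  0.52 -0.04  1.6   0.02  1.02 -0.11] F [-0.7  0.2 -0.2] M [ 0.03  0.03 -0.02] w 0.0857
toolx [-0.    -0.001 -1.   ] ty yaw(rad) 1.319
shift mm [ -18.4 -842.2  491.6] turn deg 92.76 or -87.24
```

```bash
python3 -m pendant '[[0,0,40,3.6],[0,0,60,5.5],[0,0,60,5.5],[0,0,60,5.5],[0,0,60,5.5],[0,0,60,5.5],[0,0,60,5.5],[0,0,60,5.5],[0,0,60,5.5],[0,0,60,5.5],[0,0,60,5.5],[0,0,60,5.5]]' 1 ; python3 -c "
from h import *
plan([.422,-.333,.18],-.3)"
```

```text
clock: 1.7
position: [0.6364, 0.144, 0.2311]
tool_rot: [-0.612, 1.571, -1.986]
force: [1.5, -0.3, 0.2]
grip_width: 0.0852
t 1.7 pos [0.6364 0.144  0.2311] q [-0.51  0.59  0.32  1.53 -0.2   1.05  0.05] F [ 1.5 -0.3  0.2] M [0.02 0.   0.01] w 0.0852
toolx [-0. -0. -1.] ty yaw(rad) 0.1972
shift mm [  51.1 -303.7  425.7] turn deg 28.49 or -151.51
```

```bash
python3 -m pendant '[[0,-33,46,0],[0,-33,46,0],[0,-33,46,0],[0,-33,46,0],[0,-33,46,0],[0,-33,46,0],[0,-33,46,0],[0,-33,46,0],[0,-33,46,0],[0,0,0,9.5],[0,0,0,9.5],[0,0,0,9.5]]' ; python3 -c "
from h import *
plan([.422,-.333,.18],-.3)
fs={n:grab_frame(n) for n in('side','top')}
crop(fs['top'],'pics/t1.png',340,150,160,120,4)
crop(fs['side'],'pics/s1.png',240,180,200,170,4)
"
```

```text
clock: 3.2
position: [0.4269, -0.3192, 0.2312]
tool_rot: [-2.175, 1.571, 2.234]
force: [0.1, 0.4, -0.8]
grip_width: 0.0853
t 3.2 pos [ 0.4269 -0.3192  0.2312] q [ 0.13  0.42  0.54  1.86 -0.27  0.93  0.49] F [ 0.1  0.4 -0.8] M [-0.06 -0.04 -0.04] w 0.0853
toolx [-0.  0. -1.] ty yaw(rad) -0.3031
shift mm [51.2 -0.6 14.7] turn deg -0.18 or 179.82
```

View pics/t1.png

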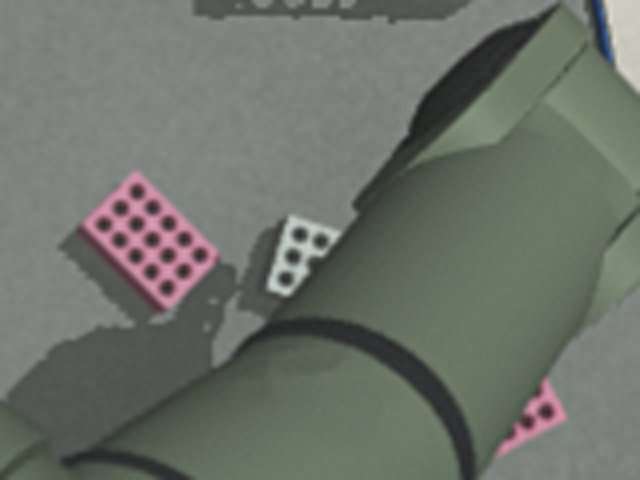

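View pics/s1.png

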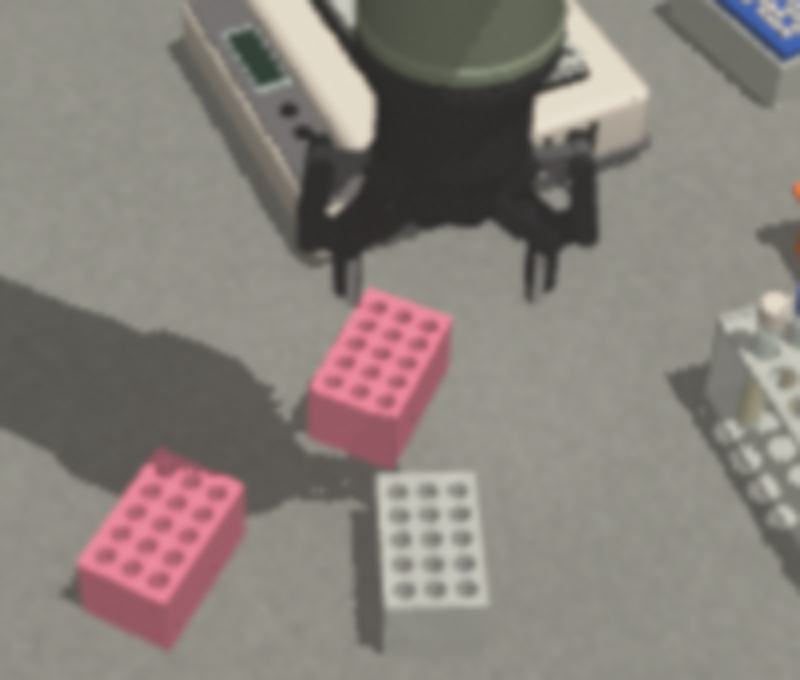

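```bash
python3 -m pendant '[[0,0,14,0],[40,0,0,0],[40,0,0,0],[40,0,0,0],[35,0,0,0],[0,0,0,0]]' ; python3 -c "
from h import *
plan([.422,-.333,.012],-.3)
fs={n:grab_frame(n) for n in('side',)}
crop(fs['side'],'pics/s2.png',270,230,160,130,5)
print(proj(fs['side'],[st()[0]['position']]))
"
```

```text
clock: 4.05
position: [0.4215, -0.3326, 0.0747]
tool_rot: [-1.803, 1.567, 2.614]
force: [-0.4, -1.2, 1.4]
grip_width: 0.0855
t 4.05 pos [ 0.4215 -0.3326  0.0747] q [ 0.28  0.66  0.39  1.96 -0.42  0.61  0.65] F [-0.4 -1.2  1.4] M [ 0.06  0.02 -0.01] w 0.0855
toolx [-0.003  0.002 -1.   ] ty yaw(rad) -0.2955
shift mm [62.7  0.8  0.2] turn deg 0.26 or -179.74
t 4.1 pos [ 0.4223 -0.3332  0.0763] q [ 0.27  0.65  0.4   1.96 -0.42  0.61  0.65] F [-0.4 -0.1  0.4] M [-0.05 -0.02  0.02] w 0.0855
toolx [-0.001  0.001 -1.   ] ty yaw(rad) -0.2962
[[346.93388065 307.60448398]]
```

View pics/s2.png

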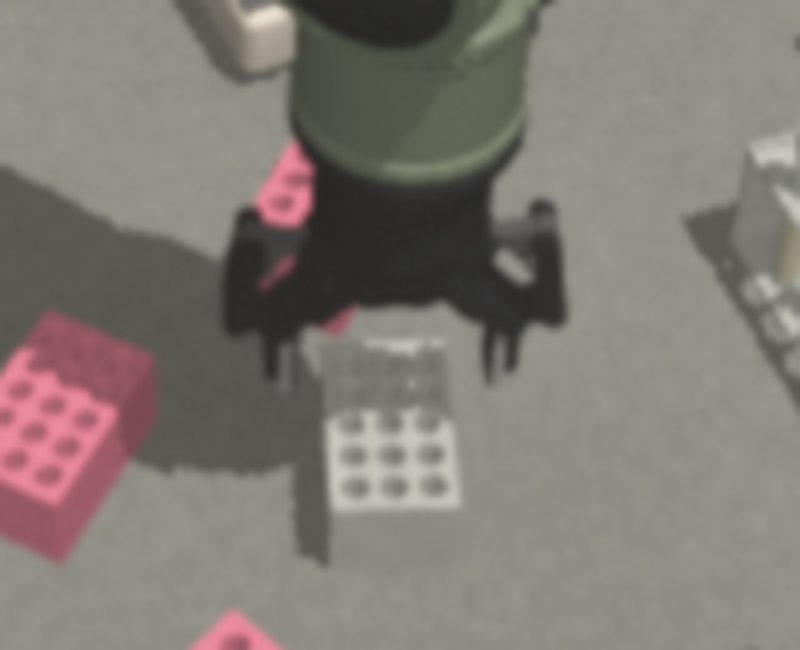

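```bash
python3 -m pendant '[[20,0,0,0],[20,0,0,0],[20,0,0,0],[0,0,0,0],[0,0,0,0]]' && python3 -c "
from h import *
plan([.422,-.333,.012],-.3)"
```

```text
clock: 4.72
position: [0.4236, -0.3332, 0.0178]
tool_rot: [1.295, 1.569, -0.572]
force: [-0.2, -0.6, 0.6]
grip_width: 0.0857
t 4.72 pos [ 0.4236 -0.3332  0.0178] q [ 0.33  0.75  0.32  1.98 -0.48  0.49  0.7 ] F [-0.2 -0.6  0.6] M [-0.03  0.   -0.04] w 0.0857
toolx [ 0.002 -0.001 -1.   ] ty yaw(rad) -0.2968
shift mm [ 5.8 -1.6  0.3] turn deg 0.18 or -179.82
```

```bash
python3 -m pendant '[[4,0,0,0],[0,0,0,0],[0,0,0,0],[0,0,0,0],[0,0,0,0],[0,0,0,0],[0,0,0,0],[0,0,0,0]]' -1 60 && python3 -c "
from h import *
plan([.422,-.333,.012],-.3)"
```

```text
clock: 5.72
position: [0.4232, -0.3325, 0.0128]
tool_rot: [1.683, 1.57, -0.185]
force: [-0.9, 0.8, 5.5]
grip_width: 0.0575
t 5.72 pos [ 0.4232 -0.3325  0.0128] q [ 0.33  0.76  0.32  1.98 -0.48  0.48  0.7 ] F [-0.9  0.8  5.5] M [ 0.33  0.1  -0.05] w 0.0575
toolx [ 0.001 -0.    -1.   ] ty yaw(rad) -0.2971
shift mm [ 0.8 -1.   0.8] turn deg 0.17 or -179.83
```

```bash
python3 -m pendant '[[-10,0,0,0],[-30,0,0,0],[-40,0,0,0],[-40,0,0,0],[-40,0,0,0],[-30,0,0,0],[0,0,0,0],[0,0,0,0]]' && python3 -c "
from h import *
plan([.5735,.04,.2],.094)
fs={n:grab_frame(n) for n in('side',)}
import pickle;pickle.dump(fs,open('f3.pkl','wb'))
print(proj(fs['side'],[st()[0]['position']]))
crop(fs['side'],'pics/s3.png',290,200,110,90,7)
"
```

```text
clock: 6.72
position: [0.4226, -0.3319, 0.2015]
tool_rot: [-1.953, 1.57, 2.462]
force: [-0.3, 0.2, -5.8]
grip_width: 0.0576
t 6.72 pos [ 0.4226 -0.3319  0.2015] q [ 0.17  0.47  0.53  1.88 -0.3   0.87  0.55] F [-0.3  0.2 -5.8] M [0.06 0.03 0.05] w 0.0576
toolx [-0.001  0.001 -1.   ] ty yaw(rad) -0.2969
shift mm [   1.6   35.5 -399.8] turn deg -22.4 or 157.6
t 6.78 pos [ 0.4224 -0.3319  0.2012] q [ 0.17  0.47  0.53  1.88 -0.3   0.87  0.55] F [-0.5 -0.2 -5.9] M [ 0.01 -0.04  0.02] w 0.0575
toolx [-0.002  0.001 -1.   ] ty yaw(rad) -0.2971
[[349.0039599  272.01559184]]
```

View pics/s3.png

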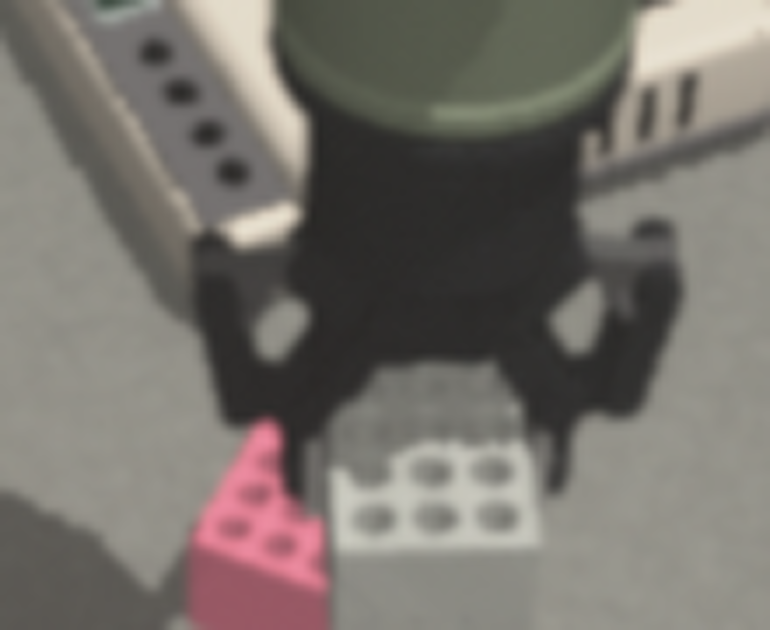

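Run:
```python
from fit import *
from scipy.optimize import least_squares
print("pin top",onz(fs["top"],o([(287,242)],240,115,5.4)[0],.104),"side",onz(fs["side"],o([(375,208)],280,140,5.4)[0],.104))
f=pickle.load(open("f3.pkl","rb"))["side"]
for p in((333,545),(541,543),):
    q=onz(f,o([p],290,200,7)[0],.2384); d=q[:2]-[.4224,-.3319]; c,s=np.cos(-.297),np.sin(-.297)
    print("hand corner local",d@[c,s],d@[-s,c])
for z in (.104,):pass
x=fs["side"]; 
g=(.5767,.0552,.095)
for n in("top","side"):
  im=fs[n]["img"][:,:,::-1].copy(); S=5; x0,y0=(240,115) if n=="top" else (280,140)
  im=cv2.resize(im[y0:y0+110,x0:x0+120],None,fx=S,fy=S,interpolation=cv2.INTER_CUBIC)
  for hx,hy,z,cx,cy in((.0675,.098,.095,0,0),(.022,.038,.101,0,0),(.0025,.0025,.108,0,0),(.0001,.007,.117,.030,.036),(.0001,.007,.117,.030,-.036)):
    P=(proj(fs[n],box(*g,hx,hy,z,cx,cy))-[x0,y0]+.5)*S-.5
    cv2.polylines(im,[P.round().astype(int)],True,(0,0,255),1)
  cv2.imwrite(f"pics/ov_{n}.png",im)
```

```text
block None [ 0.4231 -0.3335 -0.3052] rms 0.74
block top [ 0.4197 -0.3342 -0.2903] rms 0.13
block side [ 0.4249 -0.3327 -0.314 ] rms 0.12
shaker None [0.5767 0.056  0.0999] rms 0.9
shaker top [0.5751 0.0574 0.0936] rms 0.34
shaker side [0.5784 0.0529 0.0916] rms 0.84
pin top [0.5752204  0.05620038 0.104     ] side [0.57985595 0.05512962 0.104     ]
hand corner local -0.028318588503383528 -0.042624141233458174
hand corner local 0.030317840336195973 -0.04398966990100345
```

View pics/ov_top.png

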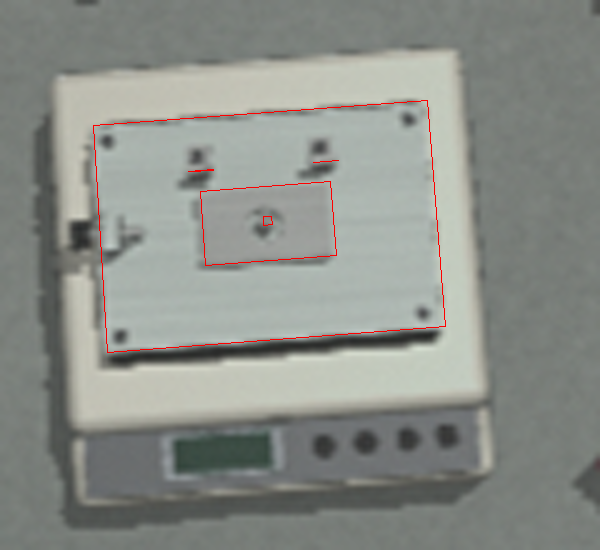

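View pics/ov_side.png

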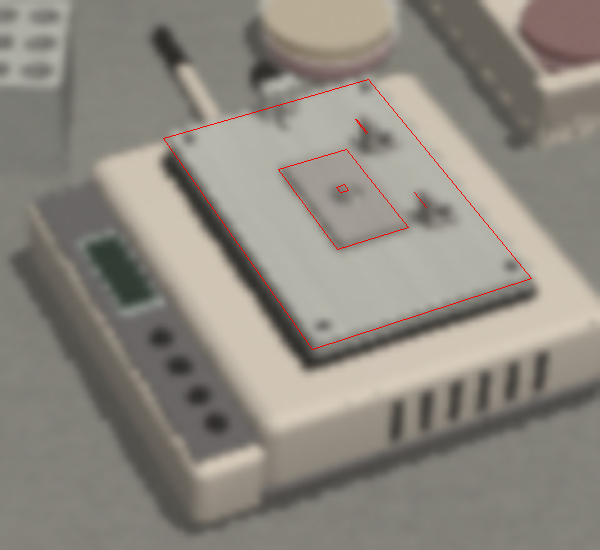

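```bash
python3 -m pendant '[[0,3,-35,0],[0,3,-50,0],[0,3,-50,0],[0,3,-50,0],[0,3,-50,0],[0,3,-50,0],[0,3,-50,0],[0,3,-40,-5],[0,1,-20,-6],[0,0,0,-6],[0,0,0,-5.4],[0,0,0,0]]' && python3 -c "
from h import *
plan([.5704,.043,.160],.095)"
```

```text
clock: 8.28
position: [0.5604, 0.0382, 0.2012]
tool_rot: [-1.502, 1.569, -2.98]
force: [-0.3, 0.4, -6.3]
grip_width: 0.0573
t 8.28 pos [0.5604 0.0382 0.2012] q [-0.45  0.49  0.39  1.82 -0.23  0.89  0.14] F [-0.3  0.4 -6.3] M [-0.03 -0.02 -0.01] w 0.0573
toolx [-0.002 -0.    -1.   ] ty yaw(rad) 0.093
shift mm [41.2 10.5 -3.9] turn deg -0.12 or 179.88
```

```bash
python3 -m pendant '[[15,9,-4,0],[25,0,0,0],[0,0,0,0],[0,0,0,0]]' && python3 -c "
from h import *
plan([.5704,.043,.1238],.095)
fs={n:grab_frame(n) for n in('side','top')}
import pickle;pickle.dump(fs,open('f4.pkl','wb'))
crop(fs['side'],'pics/s4.png',280,110,130,110,6)
crop(fs['top'],'pics/t4.png',220,100,140,120,5)
"
```

```text
clock: 8.78
position: [0.5698, 0.0432, 0.1624]
tool_rot: [-0.148, 1.571, -1.626]
force: [0.7, 0.4, -6.1]
grip_width: 0.0572
t 8.78 pos [0.5698 0.0432 0.1624] q [-0.44  0.55  0.37  1.82 -0.26  0.81  0.15] F [ 0.7  0.4 -6.1] M [-0.01 -0.03 -0.09] w 0.0572
toolx [-0. -0. -1.] ty yaw(rad) 0.0929
shift mm [38.6  0.6  0.3] turn deg -0.12 or 179.88
```

View pics/s4.png

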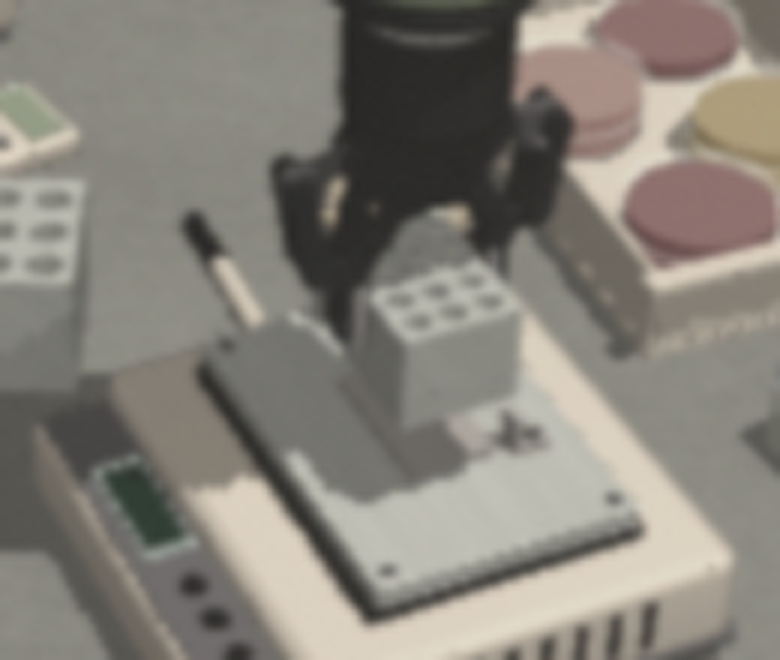

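View pics/t4.png

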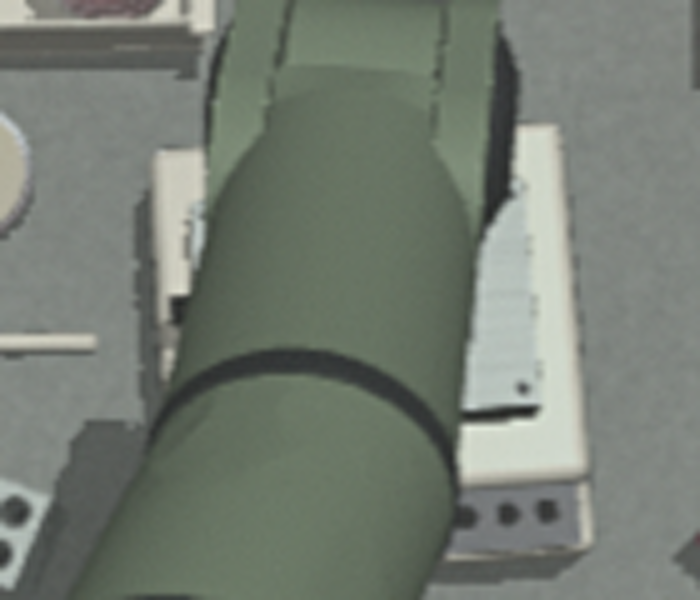

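```bash
python3 -m pendant '[[15,0,0,0],[15,0,0,0],[7,0,0,0],[0,0,0,0],[0,0,0,0],[0,0,0,0]]' && python3 -c "
from h import *
plan([.5704,.043,.1238],.095)"
```

```text
clock: 9.62
position: [0.5697, 0.0433, 0.1257]
tool_rot: [1.661, 1.57, 0.184]
force: [0.2, 0.7, -5.5]
grip_width: 0.0571
t 9.62 pos [0.5697 0.0433 0.1257] q [-0.42  0.6   0.34  1.85 -0.29  0.74  0.17] F [ 0.2  0.7 -5.5] M [-0.01 -0.05 -0.02] w 0.0571
toolx [ 0.001  0.    -1.   ] ty yaw(rad) 0.0937
shift mm [1.9 0.6 0.3] turn deg -0.07 or 179.93
```

```bash
python3 -m pendant '[[2,0,0,0],[0,3,0,0],[0,2,0,0],[0,0,0,0],[0,0,0,0]]' && python3 -c "
from h import *
st()" && python3 -m pendant '[[0,1,0,0],[0,1,0,0],[0,0,0,0]]'; python3 -c "
from h import *
st()"
```

```text
clock: 10.25
position: [0.5744, 0.0437, 0.1233]
tool_rot: [-1.224, 1.571, -2.701]
force: [0.1, -0.5, -5.1]
grip_width: 0.0572
t 10.25 pos [0.5744 0.0437 0.1233] q [-0.42  0.61  0.34  1.84 -0.29  0.74  0.17] F [ 0.1 -0.5 -5.1] M [ 0.01  0.01 -0.02] w 0.0572
toolx [-0. -0. -1.] ty yaw(rad) 0.0937
clock: 10.62
position: [0.5765, 0.0439, 0.1233]
tool_rot: [1.093, 1.571, -0.384]
force: [-0.2, -0.0, -6.2]
grip_width: 0.0573
t 10.62 pos [0.5765 0.0439 0.1233] q [-0.42  0.61  0.34  1.83 -0.29  0.74  0.17] F [-0.2 -0.  -6.2] M [ 0.    0.05 -0.06] w 0.0573
toolx [ 0. -0. -1.] ty yaw(rad) 0.0937
```

```bash
python3 -m pendant '[[0,1,0,0],[0,0,0,0],[0,0,0,0]]'; python3 -m pendant '[[0,1,0,0],[0,0,0,0],[0,0,0,0]]';  python3 -c "
from h import *
st()"
```

```text
clock: 11.0
position: [0.5774, 0.044, 0.1233]
tool_rot: [-1.49, 1.571, -2.967]
force: [0.0, -0.3, -5.4]
grip_width: 0.0571
clock: 11.38
position: [0.5784, 0.0441, 0.1233]
tool_rot: [-1.305, 1.571, -2.782]
force: [-0.2, 0.1, -5.5]
grip_width: 0.0571
t 11.38 pos [0.5784 0.0441 0.1233] q [-0.42  0.62  0.34  1.83 -0.29  0.75  0.17] F [-0.2  0.1 -5.5] M [-0.01 -0.04  0.01] w 0.0571
toolx [-0. -0. -1.] ty yaw(rad) 0.0937
```

```bash
python3 -m pendant '[[0,1,0,0],[0,0,0,0],[0,0,0,0]]'; python3 -m pendant '[[0,1,0,0],[0,0,0,0],[0,0,0,0]]';  python3 -c "
from h import *
st()"
```

```text
clock: 11.75
position: [0.5795, 0.0442, 0.1233]
tool_rot: [-0.116, 1.571, -1.593]
force: [0.8, 0.1, -5.5]
grip_width: 0.0572
clock: 12.12
position: [0.5804, 0.0442, 0.1233]
tool_rot: [-0.322, 1.571, -1.799]
force: [1.1, 0.2, -5.6]
grip_width: 0.0574
t 12.12 pos [0.5804 0.0442 0.1233] q [-0.41  0.62  0.34  1.82 -0.29  0.75  0.17] F [ 1.1  0.2 -5.6] M [ 0.   -0.01 -0.02] w 0.0574
toolx [-0. -0. -1.] ty yaw(rad) 0.0937
```

```bash
python3 -m pendant '[[0,1,0,0],[0,0,0,0],[0,0,0,0]]'; python3 -m pendant '[[0,1,0,0],[0,0,0,0],[0,0,0,0]]';  python3 -c "
from h import *
st()
fs={n:grab_frame(n) for n in('side',)}
crop(fs['side'],'pics/s5.png',310,130,90,80,8)"
```

```text
clock: 12.5
position: [0.581, 0.0443, 0.1232]
tool_rot: [-1.585, 1.57, -3.062]
force: [-4.7, -0.0, -3.9]
grip_width: 0.0569
clock: 12.88
position: [0.5811, 0.0444, 0.123]
tool_rot: [-1.65, 1.568, -3.127]
force: [-10.7, -0.9, -0.5]
grip_width: 0.0573
t 12.88 pos [0.5811 0.0444 0.123 ] q [-0.41  0.62  0.34  1.82 -0.29  0.75  0.17] F [-10.7  -0.9  -0.5] M [-0.21  2.53  0.06] w 0.0573
toolx [-0.003 -0.    -1.   ] ty yaw(rad) 0.0936
```

View pics/s5.png

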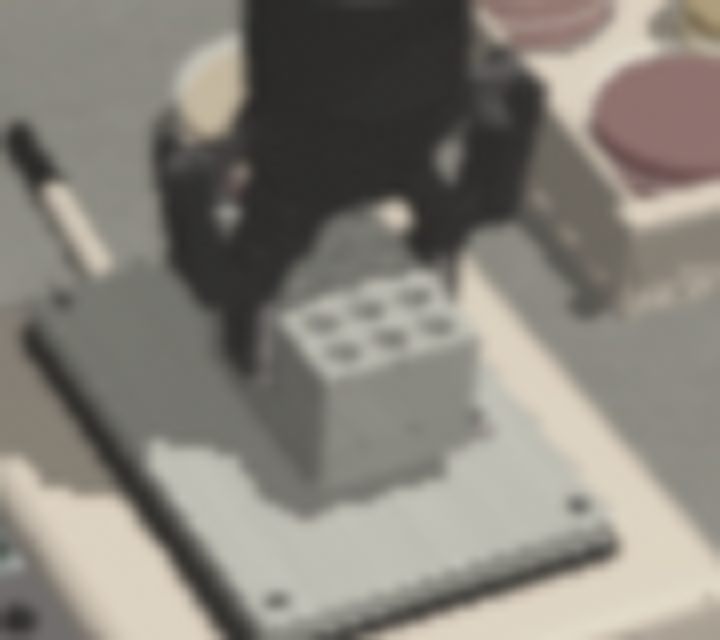

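```bash
python3 -m pendant '[[0,-0.6,0,0],[1,0,0,0],[0,0,0,0],[0,0,0,0]]'; python3 -m pendant '[[1,0,0,0],[0,0,0,0],[0,0,0,0]]';  python3 -c "
from h import *
st()"
```

```text
clock: 13.42
position: [0.581, 0.0443, 0.122]
tool_rot: [-1.588, 1.569, -3.065]
force: [-7.9, -0.7, -3.7]
grip_width: 0.0571
clock: 13.8
position: [0.5811, 0.0443, 0.1211]
tool_rot: [-1.579, 1.569, -3.056]
force: [-6.3, -0.3, -4.1]
grip_width: 0.0571
t 13.8 pos [0.5811 0.0443 0.1211] q [-0.41  0.62  0.34  1.82 -0.29  0.75  0.18] F [-6.3 -0.3 -4.1] M [-0.17  1.62  0.11] w 0.0571
toolx [-0.002 -0.    -1.   ] ty yaw(rad) 0.0937
```

```bash
python3 -m pendant '[[1,0,0,0],[0,0,0,0],[0,0,0,0]]';python3 -m pendant '[[0.7,0,0,0],[0,0,0,0],[0,0,0,0]]';  python3 -c "
from h import *
st()"
```

```text
clock: 14.18
position: [0.581, 0.0443, 0.1204]
tool_rot: [-1.67, 1.569, 3.136]
force: [-9.6, -0.6, 3.6]
grip_width: 0.0572
clock: 14.55
position: [0.5811, 0.0443, 0.1202]
tool_rot: [-1.896, 1.569, 2.91]
force: [-12.8, -0.7, 13.0]
grip_width: 0.0577
t 14.55 pos [0.5811 0.0443 0.1202] q [-0.41  0.62  0.34  1.82 -0.29  0.75  0.18] F [-12.8  -0.7  13. ] M [-0.09  2.98  0.1 ] w 0.0577
toolx [-0.001  0.    -1.   ] ty yaw(rad) 0.0935
```

```bash
python3 -m pendant '[[-0.7,-0.4,0,0],[0,0,0,0],[0,0,0,0]]';python3 -m pendant '[[0,0,-1,0],[0,0,-1,0],[0,0,-1,0],[0,0,-1,0],[0,0,-1,0],[0,0,0,0]]';  python3 -c "
from h import *
st()"
```

```text
clock: 14.92
position: [0.5811, 0.0443, 0.1206]
tool_rot: [-1.782, 1.57, 3.024]
force: [-7.5, -1.0, 2.9]
grip_width: 0.0574
clock: 15.68
position: [0.5804, 0.0473, 0.1205]
tool_rot: [-0.523, 1.569, -2.002]
force: [-8.6, -11.1, 3.4]
grip_width: 0.0574
t 15.68 pos [0.5804 0.0473 0.1205] q [-0.42  0.62  0.34  1.82 -0.29  0.75  0.17] F [ -8.6 -11.1   3.4] M [-2.3   1.88  0.25] w 0.0574
toolx [-0.001 -0.002 -1.   ] ty yaw(rad) 0.0923
```

```bash
python3 -m pendant '[[-0.3,-0.5,0,0],[0,0,0,0],[0,0,0,0]]';python3 -m pendant '[[0,0,-1,0],[0,0,-1,0],[0,0,0,0]]';  python3 -c "
from h import *
st()"
```

```text
clock: 16.05
position: [0.5803, 0.0483, 0.1207]
tool_rot: [-0.435, 1.57, -1.913]
force: [-5.0, -5.6, -1.8]
grip_width: 0.0575
clock: 16.42
position: [0.5801, 0.0503, 0.1206]
tool_rot: [-0.493, 1.57, -1.971]
force: [-5.3, -5.3, -2.2]
grip_width: 0.0575
t 16.43 pos [0.5801 0.0503 0.1206] q [-0.42  0.62  0.34  1.82 -0.29  0.75  0.16] F [-5.3 -5.3 -2.2] M [-1.19  1.23  0.18] w 0.0575
toolx [-0.    -0.001 -1.   ] ty yaw(rad) 0.0931
```

Sliding freely now, friction proportional to load. On along the stops.

```bash
python3 -m pendant '[[0,0,-1,0],[0,0,-1,0],[0,0,0,0]]';python3 -m pendant '[[0,0,-1,0],[0,0,0,0]]';python3 -m pendant '[[0,0,-1,0],[0,0,0,0]]';  python3 -c "
from h import *
st()"
```

```text
clock: 16.8
position: [0.5799, 0.0524, 0.1207]
tool_rot: [-0.523, 1.57, -2.001]
force: [-4.7, -5.1, -1.8]
grip_width: 0.0571
clock: 17.05
position: [0.5798, 0.0534, 0.1206]
tool_rot: [-0.519, 1.57, -1.997]
force: [-4.7, -4.8, -2.5]
grip_width: 0.0573
clock: 17.3
position: [0.5797, 0.0546, 0.1206]
tool_rot: [-0.666, 1.57, -2.144]
force: [-5.2, -3.6, -4.7]
grip_width: 0.0571
t 17.3 pos [0.5797 0.0546 0.1206] q [-0.43  0.62  0.34  1.82 -0.29  0.75  0.16] F [-5.2 -3.6 -4.7] M [-0.88  1.08  0.09] w 0.0571
toolx [-0.001 -0.001 -1.   ] ty yaw(rad) 0.0932
```

```bash
python3 -m pendant '[[1,0,0,0],[0,0,0,0],[0,0,0,0]]';python3 -m pendant '[[0,0,-1,0],[0,0,0,0]]';python3 -m pendant '[[0,0,-1,0],[0,0,0,0]]';  python3 -c "
from h import *
st()"
```

```text
clock: 17.68
position: [0.5797, 0.0547, 0.1199]
tool_rot: [-0.658, 1.57, -2.136]
force: [-7.4, -3.2, 3.8]
grip_width: 0.0573
clock: 17.92
position: [0.5796, 0.055, 0.1199]
tool_rot: [-0.318, 1.57, -1.796]
force: [-6.3, -6.2, 2.3]
grip_width: 0.0572
clock: 18.18
position: [0.5794, 0.0568, 0.1195]
tool_rot: [-0.844, 1.57, -2.321]
force: [-4.8, -3.2, -4.1]
grip_width: 0.0573
t 18.18 pos [0.5794 0.0568 0.1195] q [-0.44  0.62  0.34  1.82 -0.29  0.74  0.15] F [-4.8 -3.2 -4.1] M [-0.63  0.95  0.17] w 0.0573
toolx [-0.001 -0.001 -1.   ] ty yaw(rad) 0.0934
```

```bash
python3 -m pendant '[[1,0,0,0],[1,0,0,0],[0,0,0,0],[0,0,0,0]]';  python3 -c "
from h import *
st()"
```

```text
clock: 18.68
position: [0.5794, 0.0572, 0.1176]
tool_rot: [-1.582, 1.57, -3.059]
force: [-4.8, -0.1, -3.8]
grip_width: 0.0574
t 18.68 pos [0.5794 0.0572 0.1176] q [-0.43  0.63  0.34  1.82 -0.29  0.74  0.16] F [-4.8 -0.1 -3.8] M [-0.13  1.11  0.15] w 0.0574
toolx [-0.001 -0.    -1.   ] ty yaw(rad) 0.0937
```

```bash
python3 -m pendant '[[1,-0.3,0,0],[0.5,0,0,0],[0,0,0,0],[0,0,0,0]]';python3 -m pendant '[[0.5,-0.2,0,0],[0.5,0,0,0],[0,0,0,0],[0,0,0,0]]';  python3 -c "
from h import *
st()"
```

```text
clock: 19.18
position: [0.5793, 0.0577, 0.1161]
tool_rot: [-2.943, 1.57, 1.863]
force: [-4.4, 2.9, -3.0]
grip_width: 0.0571
clock: 19.68
position: [0.5793, 0.0579, 0.1152]
tool_rot: [2.756, 1.57, 1.279]
force: [-3.5, 4.8, -2.9]
grip_width: 0.0571
t 19.68 pos [0.5793 0.0579 0.1152] q [-0.43  0.63  0.34  1.83 -0.3   0.73  0.16] F [-3.5  4.8 -2.9] M [ 0.98  0.84 -0.03] w 0.0571
toolx [ 0.     0.001 -1.   ] ty yaw(rad) 0.0941
```

```bash
python3 -m pendant '[[0,0,-1,0],[0,0,0,0],[0,0,0,0]]';python3 -m pendant '[[1,0,0,0],[0.5,0,0,0],[0,0,0,0],[0,0,0,0]]';  python3 -c "
from h import *
st()"
```

```text
clock: 20.05
position: [0.5792, 0.0583, 0.1151]
tool_rot: [1.602, 1.571, 0.124]
force: [-2.0, 1.3, -5.0]
grip_width: 0.057
clock: 20.55
position: [0.5792, 0.0582, 0.1138]
tool_rot: [1.87, 1.57, 0.393]
force: [-4.2, 2.2, 5.0]
grip_width: 0.0574
t 20.55 pos [0.5792 0.0582 0.1138] q [-0.43  0.63  0.34  1.83 -0.3   0.73  0.16] F [-4.2  2.2  5. ] M [ 0.34  0.85 -0.01] w 0.0574
toolx [ 0.  0. -1.] ty yaw(rad) 0.0937
```

```bash
python3 -m pendant '[[0,-0.3,-0.6,0],[0,0,0,0],[1,0,0,0],[1,0,0,0],[1,0,0,0],[0,0,0,0],[0,0,0,0]]';python3 -m pendant '[[1,0,0,0],[1,0,0,0],[0,0,0,0],[0,0,0,0]]';  python3 -c "
from h import *
st()"
```

```text
clock: 21.42
position: [0.5792, 0.0584, 0.1108]
tool_rot: [1.115, 1.57, -0.363]
force: [0.0, -2.8, 5.3]
grip_width: 0.0575
clock: 21.92
position: [0.5792, 0.0584, 0.1089]
tool_rot: [1.131, 1.57, -0.346]
force: [-0.9, -4.0, 7.8]
grip_width: 0.0572
t 21.93 pos [0.5792 0.0584 0.1089] q [-0.43  0.64  0.33  1.83 -0.3   0.72  0.16] F [-0.9 -4.   7.8] M [-0.74  0.23  0.02] w 0.0572
toolx [ 0.001 -0.    -1.   ] ty yaw(rad) 0.0934
```

```bash
python3 -m pendant '[[0,0,0.4,0],[1,0,0,0],[0,0,0,0],[0,0,0,0]]' - 80;python3 -m pendant '[[0.7,0,0,0],[0,0,0,0],[0,0,0,0]]'; python3 -m pendant '[[0.7,0,0,0],[0,0,0,0],[0,0,0,0]]';  python3 -c "
from h import *
st()"
```

```text
clock: 22.42
position: [0.5792, 0.0583, 0.1079]
tool_rot: [1.558, 1.57, 0.081]
force: [-1.6, -1.4, 9.7]
grip_width: 0.0569
clock: 22.8
position: [0.5793, 0.0583, 0.1079]
tool_rot: [1.835, 1.57, 0.358]
force: [-6.3, -1.6, 23.0]
grip_width: 0.0572
clock: 23.18
position: [0.5793, 0.0584, 0.1079]
tool_rot: [2.037, 1.569, 0.559]
force: [-10.1, -1.6, 37.1]
grip_width: 0.057
t 23.18 pos [0.5793 0.0584 0.1079] q [-0.43  0.64  0.33  1.83 -0.3   0.72  0.16] F [-10.1  -1.6  37.1] M [-0.41  2.64  0.02] w 0.057
toolx [ 0.001  0.001 -1.   ] ty yaw(rad) 0.0935
```

```bash
python3 -m pendant '[[-0.6,-0.2,0,0],[0,0,0,0],[0,0,0,0],[0,0,0,0]]';  python3 -c "
from h import *
s,R=st()
fs={n:grab_frame(n) for n in('side','top')}
f=fs['side'];S=8
im=cv2.resize(f['img'][130:210,310:400,::-1],None,fx=S,fy=S,interpolation=cv2.INTER_CUBIC)
for g,c in(((.5792,.0584,.0935),(0,0,255)),):
  P=(proj(f,box(*g,.029,.045,.145))-[310,130]+.5)*S-.5
  cv2.polylines(im,[P.round().astype(int)],True,c,1)
cv2.imwrite('pics/s6.png',im)
cv2.imwrite('pics/t6.png',fs['top']['img'][:,:,::-1])
"
```

```text
clock: 23.68
position: [0.5792, 0.0583, 0.1079]
tool_rot: [1.803, 1.569, 0.325]
force: [-5.3, -1.1, 23.2]
grip_width: 0.0571
t 23.68 pos [0.5792 0.0583 0.1079] q [-0.43  0.64  0.33  1.83 -0.3   0.72  0.16] F [-5.3 -1.1 23.2] M [-0.37  1.47  0.09] w 0.0571
toolx [ 0.001  0.001 -1.   ] ty yaw(rad) 0.0935
```

View pics/s6.png

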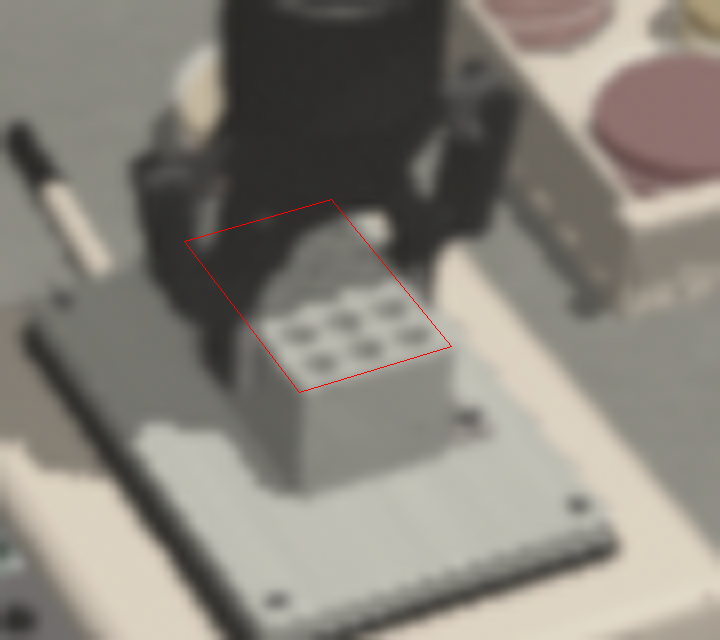

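View pics/t6.png

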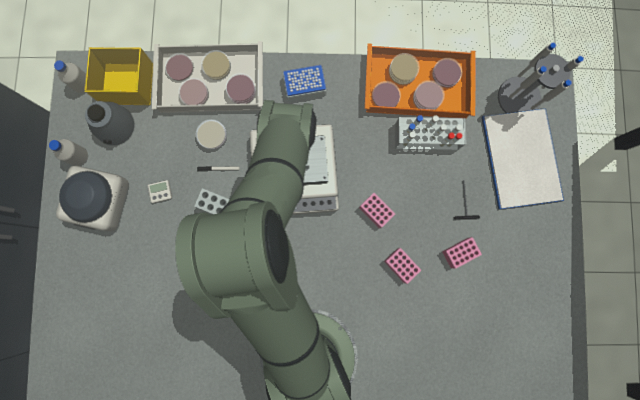

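```bash
python3 -m pendant '[[0,0,0,0],[0,0,0,0],[0,0,0,0],[0,0,0,0]]' && python3 -c "
from workcell import job_done
print(job_done())"
```

```text
clock: 24.28
position: [0.5792, 0.0583, 0.1079]
tool_rot: [1.779, 1.569, 0.301]
force: [-5.0, -1.6, 23.6]
grip_width: 0.0571
the job is handed in; nothing more can be done
None
```

The tube block is fully home on the shaker bed over the locating pin, and the gripper is still holding it pressed down, ready for you to do up the clamp screw. I handed the job in at 24.3 s; no verdict was reported.

**How it went:** I gripped the block across its 58 mm sides and brought it up against the rear stops about 12 mm to one side of its place, 15 mm above the bed. I then slid it along the stops, riding on the pin's nose, until the hole dropped over the pin. From there I pressed it down through the contact plate's 6 mm of travel.

**Last checks:**
- **Seating:** The tool stopped dead at a height that puts the underside at 95.1 mm, against the bed's 95 mm. It was steady there.
- **Push and grip:** The upward force on the tool is about 23 N. The grip is set to 80 N, with the fingers at 57 mm.
- **Squareness:** The tool's yaw is 0.0935 rad, against 0.092 to 0.094 rad measured for the shaker. The tool is upright within about 0.002 rad.
- **Camera:** The side picture shows the block flat on the bed where expected. In the top picture, the bystanders it shows and the pink look-alikes have not visibly moved.

**What disagreed:**
- The two cameras differed by 3–5 mm on absolute positions, so I used their average and let contact forces decide the fit.
- Partway along the slide the sideways force rose to 11 N. It dropped when I eased the pressure on the stops, so I took it for friction.

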